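# Find the rattling case

### The arm

A 7-joint arm with a two-finger parallel gripper is mounted at the origin on the work surface; the furniture and walls round the work are solid. World frame = base frame: x ahead of the robot, y to its left, z up, the work surface at z = 0. Lengths are in mm, angles in rad, forces in N, time in s.
With the tool pointing down it reaches from about 350 to 900 mm from the base axis. Payload 8.1 kg.
Tool frame: the origin (TCP) lies midway between the tips of the shut fingers; the grasp point (between the pads) lies 19 mm behind it; z points along the fingers, y is the direction in which the jaws open and shut (so a half turn about z gives the same grasp; the last joint's range is limited). The gripper opens to 85 mm and grips with 20 to 120 N. Pads are 22 mm wide; open, the fingers measure 114 mm over their backs; the gripper's body (76 mm by 85 mm) begins 54 mm behind the grasp point. The pads swing forward as they close: fully open they stand 13 mm farther back than shut.
Start: joints at [1.181, 0.434, 0.025, 1.573, -0.012, 1.134, -0.075], TCP at [176.779, -599.492, 231.323] pointing down, gripper open.
Joint ranges: [-2.62, 2.62], [-0.44, 2.09], [-1.27, 1.32], [0.08, 2.57], [-1.32, 4.46], [0.12, 2], [-2.74, 2.74]. Speed limits (rad/s): [2.22, 2.22, 3.01, 3.01, 3.14, 3.14, 3.14].

### API

Orientations are given as a unit quaternion [x, y, z, w].
In Python, from cell import r, optics, ticket gives the robot as it stands.
- The arm moves only by the tool arm_command, never from a script. Its argument "moves" is a list of rows, each a list of 3 entries, a list of its own where there are three numbers: the closure, from -1 (fully open) to 1 (shut), so that 0 is half open, then the shift along the tool's x, y, z in mm, then the turn, a rotation vector about the tool's x, y, z in degrees. In form: [[fingers, [dx, dy, dz], [wx, wy, wz]], ...]. A call has 1 to 8 rows; each row shifts and turns the commanded pose from where the row before left it, along the tool's axes as they then stand; what a row does not reach is not made up. A row lasts 1/12 s, in which the tool goes at most 41.7 mm and 7.16 degrees, less where a joint would pass 70% of its speed; a pose out of reach is approached as far as the arm can. A call with a gripper value outside its range is refused whole. The fingers move at their own pace and stop on an object; "grip_force" is the grip in N (left out, the last holds). Time passes only in rows, so rows that do not move let the fingers close. It gives the time, the measured TCP pose, the force and the opening at its end, in the units of the state.
- r.observe(): the state, without advancing time (a new reading comes with each control period).
- optics.snapshot(name): name is "side" or "top"; returns a dict with "image" (480x640x3 uint8, blue, green, red), "depth" (480x640 float32, mm along the optical axis (not along the pixel's ray), 0 where there is no reading), "vertical_fov" (degrees; the focal length in pixels is half the picture's height over the tangent of half this angle, whatever the lens; pixels are square), "cx", "cy" (the principal point, pixels), "position" and "orientation" of the camera in the world. Camera axes: x right, y down, z forward; pixel columns grow to the right and rows downward; lengths in mm; the calibration is good to about 2 mm. A picture is of the moment at which its call begins.
- ticket.finish_job(): hands the job in, once; it reports no verdict.
The state is a dict: "time_s": time; "joints": joint angles; "qvel": joint speeds; "joint_torque": joint torques, N m; "tool_pos": TCP position; "tool_rot": TCP orientation; "contact_force": force on the tool from outside, world axes, zero at the start; "wrist_torque": the same for the moment, N m; "opening": finger opening in mm.
Only numpy, scipy, OpenCV 4.12 (cv2) and the standard library are available. Lean on these libraries where they do the work, as an engineer would, in place of code of your own. Each camera call takes 0.05 s, during which the arm holds its last target.

### The job

One of the three sealed cases has a slug that has come loose inside. Pick the cases up one at a time and shake each to and fro along its length, a few strokes clear of the bench, until you find the one that rattles; set any quiet one back down flat where it stood, and leave the other things on the bench alone. Finish while holding the rattling case still, about 20 cm above the birch disc that lies just beyond the cases, gripped only by the fingers and tipped lengthwise by about 30 degrees (either end down) so that the loose slug lies at the low end of its window.

Things in the scene. Friction and masses are not known exactly. Their poses are not given: they have to be found in the camera images.
- case_blue_center (a point): centre (half-way up, 22 mm above the underside) of the blue sealed case: closed box 104 mm long (its own x), 52 mm wide (y), 44 mm high (z), about 0.23 kg; grip it across the 52 mm width. Lid has a clear 64x24 mm window over an orange-topped slug, a white band across the lid at its +x end. Starts upright on the bench
- case_blue_slug (a joint): position (m) along the blue case's own x of the 0.08 kg steel slug inside it, seen as the 16 mm long orange patch under the lid window; 0 is the middle of the case, plus is towards the white band. All start at 0. In a sound case it stays locked within about 0.002 of 0; in the one faulty case it slides freely between -0.012 and +0.012, knocks at the ends, and slides down when the case is tipped more than about 5 degrees. Any of the three may be the faulty one
- case_grey_center (a point): centre (half-way up, 22 mm above the underside) of the grey sealed case: closed box 104 mm long (its own x), 52 mm wide (y), 44 mm high (z), about 0.23 kg; grip it across the 52 mm width. Lid has a clear 64x24 mm window over an orange-topped slug, a white band across the lid at its +x end. Starts upright on the bench
- case_grey_slug (a joint): position (m) along the grey case's own x of the 0.08 kg steel slug inside it, seen as the 16 mm long orange patch under the lid window; 0 is the middle of the case, plus is towards the white band. All start at 0. In a sound case it stays locked within about 0.002 of 0; in the one faulty case it slides freely between -0.012 and +0.012, knocks at the ends, and slides down when the case is tipped more than about 5 degrees. Any of the three may be the faulty one
- case_red_center (a point): centre (half-way up, 22 mm above the underside) of the red sealed case: closed box 104 mm long (its own x), 52 mm wide (y), 44 mm high (z), about 0.23 kg; grip it across the 52 mm width. Lid has a clear 64x24 mm window over an orange-topped slug, a white band across the lid at its +x end. Starts upright on the bench
- case_red_slug (a joint): position (m) along the red case's own x of the 0.08 kg steel slug inside it, seen as the 16 mm long orange patch under the lid window; 0 is the middle of the case, plus is towards the white band. All start at 0. In a sound case it stays locked within about 0.002 of 0; in the one faulty case it slides freely between -0.012 and +0.012, knocks at the ends, and slides down when the case is tipped more than about 5 degrees. Any of the three may be the faulty one
- birch_disc: fixed plain pale birch disc, 68 mm across, 10 mm thick, lying flat on the bench just beyond the cases, ahead and a little left of the robot: the inspection spot (a similar disc far to the right has no part in this). Origin at the centre of its underside
- tub: bystander: purple screw-lid tub, 67 mm across, 50 mm high; origin at the centre of its underside
- moss: bystander: light green cushion of moss, 56 mm across, 32 mm high; origin at the centre of its underside
- clock_motor_1: bystander: black clock movement, 56x56 mm, 33 mm high; origin at the centre of its underside
Not all that is in view belongs to the job. Several things look just like the part that bears case_red_center: the one meant starts farthest to the robot's right.

How it is judged (in metres and radians):
On the way, in this order (a step that is already met when the one before it is completed fails the run):
1. the faulty case, off the bench, has had its slug knocked to its -x end (((height (world z) of case_blue_center above 0.045 m and value of joint case_blue_slug below -0.008 m) or (height (world z) of case_grey_center above 0.045 m and value of joint case_grey_slug below -0.008 m) or (height (world z) of case_red_center above 0.045 m and value of joint case_red_slug below -0.008 m))), for 0.02 s.
2. and then, still off the bench, back to its +x end (((height (world z) of case_blue_center above 0.045 m and value of joint case_blue_slug above 0.008 m) or (height (world z) of case_grey_center above 0.045 m and value of joint case_grey_slug above 0.008 m) or (height (world z) of case_red_center above 0.045 m and value of joint case_red_slug above 0.008 m))), for 0.02 s.
At the end, for the whole second after the job is handed in: The faulty case is held still by the fingers alone, centre 12 to 30 cm up and within 6 cm sideways of the disc's centre, tipped 17 to 50 degrees lengthwise with its slug at the low end; the other two rest upright on the bench within 5 cm of where they started (((height (world z) of case_blue_center between 0.12 and 0.3 m and horizontal distance between case_blue_center and birch_disc below 0.06 m and contact force between case_blue and the fingers above 1 N and linear speed of case_blue below 0.03 m/s and angle between case_blue_center's own z axis and vertical below 0.87 rad and ((angle between case_blue_center's own x axis and vertical below 1.27 rad and value of joint case_blue_slug below -0.008 m) or (angle between case_blue_center's own x axis and vertical above 1.87 rad and value of joint case_blue_slug above 0.008 m)) and height (world z) of case_grey_center between 0.017 and 0.027 m and angle between each of case_grey_center, case_red_center's own z axis and vertical below 0.12 rad and distance of each of case_grey_center, case_red_center from where it was at the start of the episode below 0.05 m and linear speed of each of case_grey, case_red below 0.02 m/s and height (world z) of case_red_center between 0.017 and 0.027 m) or (height (world z) of case_grey_center between 0.12 and 0.3 m and horizontal distance between case_grey_center and birch_disc below 0.06 m and contact force between case_grey and the fingers above 1 N and linear speed of case_grey below 0.03 m/s and angle between case_grey_center's own z axis and vertical below 0.87 rad and ((angle between case_grey_center's own x axis and vertical below 1.27 rad and value of joint case_grey_slug below -0.008 m) or (angle between case_grey_center's own x axis and vertical above 1.87 rad and value of joint case_grey_slug above 0.008 m)) and height (world z) of case_blue_center between 0.017 and 0.027 m and angle between each of case_blue_center, case_red_center's own z axis and vertical below 0.12 rad and distance of each of case_blue_center, case_red_center from where it was at the start of the episode below 0.05 m and linear speed of each of case_blue, case_red below 0.02 m/s and height (world z) of case_red_center between 0.017 and 0.027 m) or (height (world z) of case_red_center between 0.12 and 0.3 m and horizontal distance between case_red_center and birch_disc below 0.06 m and contact force between case_red and the fingers above 1 N and linear speed of case_red below 0.03 m/s and angle between case_red_center's own z axis and vertical below 0.87 rad and ((angle between case_red_center's own x axis and vertical below 1.27 rad and value of joint case_red_slug below -0.008 m) or (angle between case_red_center's own x axis and vertical above 1.87 rad and value of joint case_red_slug above 0.008 m)) and height (world z) of case_blue_center between 0.017 and 0.027 m and angle between each of case_blue_center, case_grey_center's own z axis and vertical below 0.12 rad and distance of each of case_blue_center, case_grey_center from where it was at the start of the episode below 0.05 m and linear speed of each of case_blue, case_grey below 0.02 m/s and height (world z) of case_grey_center between 0.017 and 0.027 m))); the arm keeps its last pose, push and grip.
It fails at once if the purple tub is moved more than 3 cm (distance of tub from where it was at the start of the episode above 0.03 m).
It fails at once if the moss cushion is moved more than 3 cm (distance of moss from where it was at the start of the episode above 0.03 m).
It fails at once if the clock movement is moved more than 3 cm (distance of clock_motor_1 from where it was at the start of the episode above 0.03 m).
It also fails if it takes over 72 s, if anything falls off the work surface, if the arm or the gripper's body presses on something with over 40 N, if the wrist force passes 120 N, or if a joint passes its speed limit or range.

## Working session

There is one attempt and no reset: what is moved stays moved. The work goes in short steps, Python scripts to look and compute and a tool call to move; the robot and the scene stay as the last step left them, time stands still between calls to the robot, and variables do not carry over. Pictures are saved under pics/ and viewed, and the job is handed in when it is done.

Besides the shell and the picture viewer there is one more tool, called after "Request:" as a command line: name --argument value ..., lists and objects as JSON in quotes. arm_command: Moves the arm, as the interface text tells. Its arguments: {"type":"object","properties":{"moves":{"type":"array"},"grip_force":{"type":"number"}},"required":["moves"]}

```bash
mkdir -p pics; ls
cat > h.py <<'E'
import numpy as np,cv2,math
from scipy.spatial.transform import Rotation as R
from cell import r,optics,ticket
def snap(n,f=None):
    s=optics.snapshot(n)
    if f: cv2.imwrite('pics/'+f+'.png',s['image'])
    return s
def fl(s): return 240/math.tan(math.radians(s['vertical_fov']/2))
def ray(s,u,v):
    d=np.array([(u-s['cx'])/fl(s),(v-s['cy'])/fl(s),1.])
    return np.array(s['position']),R.from_quat(s['orientation']).as_matrix()@d
def onz(s,u,v,z):
    p,d=ray(s,u,v); return p+d*(z-p[2])/d[2]
def dep(s,u,v):
    p,d=ray(s,u,v); return p+d*s['depth'][int(v),int(u)]
E
python3 - <<'E'
from h import *
print(r.observe())
for n in('top','side'):
    s=snap(n,n+'0'); print(n,s['position'],s['orientation'],s['vertical_fov'],s['cx'],s['cy'])
E
```

```text
pics
{'time_s': 0.0, 'joints': array([ 1.18139368,  0.43521513,  0.02496798,  1.57414166, -0.01164155,
        1.13397073, -0.07510132]), 'qvel': array([ 0.00154914,  0.00036334, -0.00035925, -0.00011472, -0.00157652,
       -0.001552  , -0.00060948]), 'joint_torque': array([-2.42170645e-03, -6.70466781e+01,  1.02349430e+00, -3.16207016e+01,
        1.53618370e-02,  1.27160168e-02, -5.57307331e-06]), 'tool_pos': array([ 176.61710077, -598.98295181,  230.51352774]), 'tool_rot': array([ 9.89741375e-01,  1.42868398e-01, -1.65055713e-04, -7.77574742e-04]), 'contact_force': array([ 0.50176907, -0.30679993, -0.76537046]), 'wrist_torque': array([ 0.04173337, -0.02583484,  0.05627171]), 'opening': 85.29792466874531}
top [ 410.95297463    4.26770844 1156.04571615] [ 0.70775288 -0.70590323  0.02060553 -0.01902365] 52.550617693991626 322.4252422571098 229.09412990086506
side [ 542.00339898 1045.36494486  684.59060686] [ 0.04335893  0.8723324  -0.486857   -0.01124498] 48.40296418534895 317.6276434537297 236.99775434183692
```

View pics/top0.png

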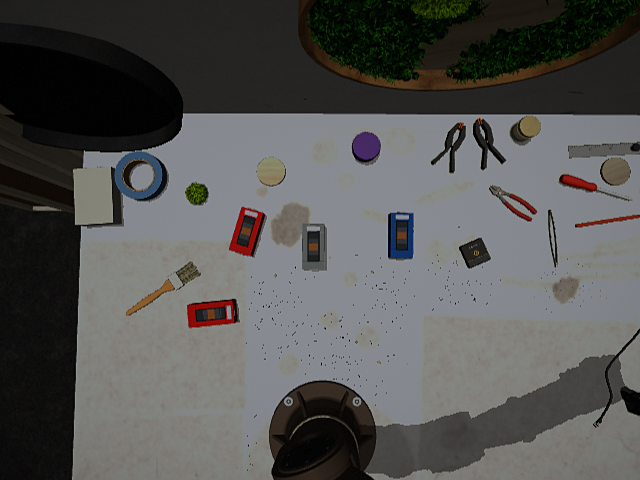

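View pics/side0.png

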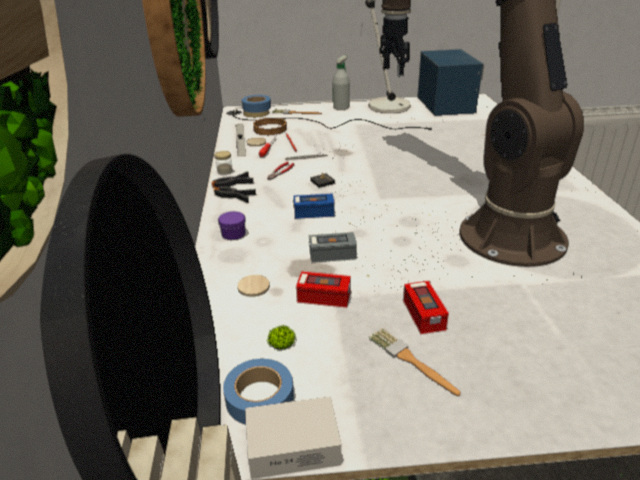

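Top view: up in the image is +x and right is −y. Two red cases fit: A at (247,231) and B at (212,313). A lies farther to the robot's right, so it should be the one meant. I'll measure both and check them in a crop.

```bash
cat > m.py <<'E'
from h import *
def cases(s,z=44,verbose=True,boxes=None):
    im=s['image']; hsv=cv2.cvtColor(im,cv2.COLOR_BGR2HSV); out={}
    B=boxes or {'redA':(225,200,272,262),'redB':(180,292,246,335),'grey':(296,218,334,275),'blue':(382,205,420,265)}
    for k,(a,b,c,d) in B.items():
        sub=hsv[b:d,a:c].astype(int); H,S,V=sub[...,0],sub[...,1],sub[...,2]
        if 'red' in k: m=((H<8)|(H>172))&(S>140)
        elif k=='blue': m=(H>100)&(H<130)&(S>120)
        else: m=(V<165)&(V>20)
        m=m.astype(np.uint8)
        m=cv2.morphologyEx(m,cv2.MORPH_CLOSE,np.ones((15,15)))
        cs,_=cv2.findContours(m,cv2.RETR_EXTERNAL,cv2.CHAIN_APPROX_NONE)
        c0=max(cs,key=cv2.contourArea)+np.array([a,b])
        # rectified on z plane
        pts=np.array([onz(s,u,v,z)[:2] for u,v in c0[:,0]],np.float32)
        rc=cv2.minAreaRect(pts); out[k]=rc
        if verbose: print(k,np.round(rc[0],1),np.round(rc[1],1),round(rc[2],1))
    return out
E
python3 - <<'E'
from m import *
s=snap('top')
cases(s)
for n,(u,v) in dict(disc=(271,171),disc2=(615,172),tub=(366,147),moss=(197,193),clock=(475,252),redA=(247,231),redB=(212,313),grey=(314,262),blue=(401,250),bench=(350,300),dark=(80,90),rim=(180,110),plank=(20,130)).items(): print(n,np.round(dep(s,u,v),1))
c=s['image'][190:340,170:430]; cv2.imwrite('pics/crop.png',cv2.resize(c,None,fx=3,fy=3,interpolation=cv2.INTER_CUBIC))
E
```

```text
redA [467.  175.9] [ 78.  126.8] 66.6
redB [281.2 256.7] [ 69.5 128.7] 14.1
grey [434.8  19.9] [128.   84.9] 0.2
blue [ 452.5 -177.1] [ 85.  117.3] 89.8
disc [613.4 124.5   8.8]
disc2 [ 613.3 -694.6    9.4]
tub [662.7 -98.   49.1]
moss [558.2 295.5  24.5]
clock [ 422.1 -354.5   21. ]
redA [468.3 173.8  48.9]
redB [282.1 251.7  44.5]
grey [398.1  20.9  45. ]
blue [ 426.  -178.    43.5]
bench [308.  -63.9  -1.7]
dark [728.7 468.4 238.1]
rim [699.8 285.  206.9]
plank [688.  670.7  94.4]
```

View pics/crop.png

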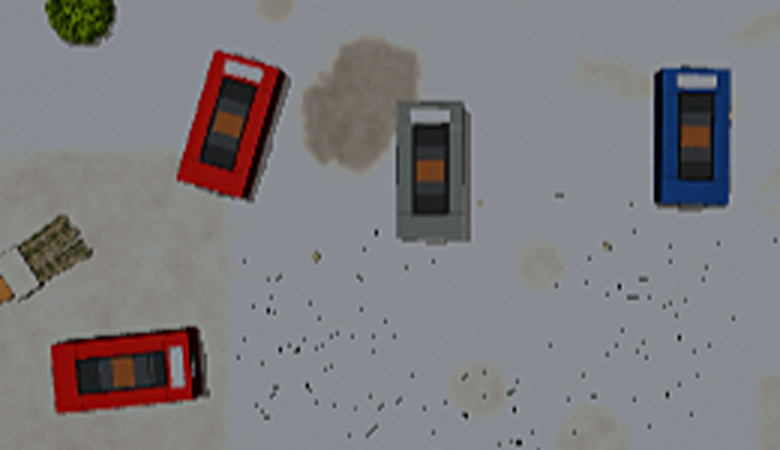

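The crop confirms it: red A is on the right and red B is the decoy. All the white bands point roughly to +x. With every slug at 0, the orange patch marks the case centre and the band gives the yaw.

```bash
cat > m2.py <<'E'
from h import *
BX={'redA':(225,200,272,262),'grey':(296,218,334,275),'blue':(382,205,420,265)}
def topmask(s,box,lo=36,hi=60):
    a,b,c,d=box; v,u=np.mgrid[b:d,a:c]
    D=s['depth'][b:d,a:c]; f=fl(s)
    P=np.stack([(u-s['cx'])/f*D,(v-s['cy'])/f*D,D],-1)@R.from_quat(s['orientation']).as_matrix().T+np.array(s['position'])
    return ((P[...,2]>lo)&(P[...,2]<hi)&(D>0)).astype(np.uint8),P
def orange(s,box,z=44):
    a,b,c,d=box; h=cv2.cvtColor(s['image'][b:d,a:c],cv2.COLOR_BGR2HSV).astype(int)
    m=(h[...,0]>=7)&(h[...,0]<20)&(h[...,1]>120)&(h[...,2]>60)
    m=m.astype(np.uint8); n,l,st,ce=cv2.connectedComponentsWithStats(m)
    i=1+np.argmax(st[1:,4]); return ce[i]+[a,b],st[i],onz(s,ce[i][0]+a,ce[i][1]+b,z)
E
python3 - <<'E'
from m2 import *
s=snap('top')
for k,b in BX.items():
    m,P=topmask(s,b)
    cs,_=cv2.findContours(m,0,1); c=max(cs,key=cv2.contourArea)
    pts=np.array([onz(s,u+b[0],v+b[1],44)[:2] for u,v in c[:,0]],np.float32)
    rc=cv2.minAreaRect(pts); print(k,'depthrect',np.round(rc[0],1),np.round(rc[1],1),round(rc[2],1),'medz',np.median(P[...,2][m>0]))
    px,st,p=orange(s,b); print('  orange',np.round(px,1),st,np.round(p,1))
    # white band : bright low-sat within dilated top mask
    h=cv2.cvtColor(s['image'][b[1]:b[3],b[0]:b[2]],cv2.COLOR_BGR2HSV).astype(int)
    mm=cv2.erode(m,np.ones((3,3)))
    w=((h[...,2]>175)&(h[...,1]<60)&(mm>0)).astype(np.uint8)
    n,l,st,ce=cv2.connectedComponentsWithStats(w); i=1+np.argmax(st[1:,4])
    q=onz(s,*(ce[i]+b[:2]),44); d=q-p; print('  band',np.round(ce[i]+b[:2],1),st[i],np.round(q,1),'d',np.hypot(d[0],d[1]),'yaw',math.degrees(math.atan2(d[1],d[0])))
E
```

```text
redA depthrect [467.7 177. ] [ 53.3 106.8] 74.0 medz 43.04564460205893
  orange [245.6 230.9] [16 27 10  9 64] [468.8 177.7  44. ]Traceback (most recent call last):
  File "<stdin>", line 13, in <module>
    return _wrapfunc(a, 'argmax', axis=axis, out=out, **kwds)
    return bound(*args, **kwds)
ValueError: attempt to get argmax of an empty sequence
```

```bash
cat >> m2.py <<'E'
def rect(s,box,lo=36,hi=60,z=44):
    m,P=topmask(s,box,lo,hi)
    cs,_=cv2.findContours(m,0,1); c=max(cs,key=cv2.contourArea)
    pts=np.array([onz(s,u+box[0],v+box[1],z)[:2] for u,v in c[:,0]],np.float32)
    rc=cv2.minAreaRect(pts); B=cv2.boxPoints(rc); e=[B[1]-B[0],B[2]-B[1]]; e=max(e,key=np.linalg.norm)
    if e[0]<0: e=-e
    return rc[0],sorted(rc[1]),math.degrees(math.atan2(e[1],e[0]))
E
python3 - <<'E'
from m2 import *
for i in range(2):
  s=snap('top')
  for k,b in BX.items():
    c,w,y=rect(s,b); px,st,p=orange(s,b); print(k,np.round(c,1),np.round(w,1),round(y,1),'orange',np.round(p,1),st)
c,w,y=rect(s,(250,150,292,192),5,20,10); print('disc',c,w)
o=r.observe(); print(R.from_quat(o['tool_rot']).as_matrix().round(3))
E
```

```text
redA [467.8 177.1] [ 53.2 106.8] -16.0 orange [468.7 177.7  44. ] [16 27 10  9 65]
grey [432.4  23.4] [ 50.4 105.1] 0.1 orange [434.3  23.3  44. ] [13 25  9  8 65]
blue [ 459.3 -179.4] [ 52.8 103.5] -0.3 orange [ 460.3 -178.7   44. ] [15 27 10  7 66]
redA [467.9 177.3] [ 53.2 106.9] -16.4 orange [468.7 177.7  44. ] [16 27 10  9 65]
grey [432.4  23.4] [ 50.4 105.1] 0.1 orange [434.4  23.4  44. ] [13 25  9  8 64]
blue [ 459.3 -179.4] [ 52.8 103.5] -0.3 orange [ 460.3 -178.5   44. ] [15 27 10  7 65]
disc (612.066162109375, 124.36770629882812) [64.69532775878906, 66.5872802734375]
[[ 0.959  0.283 -0.   ]
 [ 0.283 -0.959  0.   ]
 [-0.    -0.    -1.   ]]
```

Blue is nearest, so it goes first. I'll square the tool and travel over to it.

Request:
arm_command --moves '[[-1, [0, 0, 0], [0, 0, 5.5]], [-1, [0, 0, 0], [0, 0, 5.5]], [-1, [0, 0, 0], [0, 0, 5.4]], [-1, [20, -30, 0], [0, 0, 0]], [-1, [20, -30, 0], [0, 0, 0]], [-1, [20, -30, 0], [0, 0, 0]], [-1, [20, -30, 0], [0, 0, 0]], [-1, [20, -30, 0], [0, 0, 0]]]' --grip_force 60

```text
time_s: 0.97
tool_pos: [277.3, -447.9, 231.3]
tool_rot: [1.0, 0.0, 0.0, 0.0]
contact_force: [1.1, -1.4, -0.5]
opening: 85.3
```

Request:
arm_command --moves '[[-1, [20, -30, 0], [0, 0, 0]], [-1, [20, -30, 0], [0, 0, 0]], [-1, [20, -30, 0], [0, 0, 0]], [-1, [20, -30, 0], [0, 0, 0]], [-1, [20, -30, 0], [0, 0, 0]], [-1, [20, -30, 0], [0, 0, 0]], [-1, [20, -30, 0], [0, 0, 0]], [-1, [0, 0, 0], [0, 0, 0]]]'

```text
time_s: 1.63
tool_pos: [420.7, -232.6, 231.7]
tool_rot: [1.0, 0.005, 0.001, -0.001]
contact_force: [-0.3, 0.5, 0.0]
opening: 85.5
```

Request:
arm_command --moves '[[-1, [20, -27, 0], [0, 0, 0.3]], [-1, [19, -26.5, 0], [0, 0, 0.3]], [-1, [0, 0, 40], [0, 0, 0]], [-1, [0, 0, 40], [0, 0, 0]], [-1, [0, 0, 40], [0, 0, 0]], [-1, [0, 0, 30], [0, 0, 0]], [-1, [0, 0, 0], [0, 0, 0]], [-1, [0, 0, 0], [0, 0, 0]]]'

```text
time_s: 2.3
tool_pos: [454.8, -185.8, 80.7]
tool_rot: [1.0, -0.005, -0.002, -0.0]
contact_force: [1.6, -0.3, 0.9]
opening: 85.4
```

Run:
```python
from h import *
s=snap('side','s1');print(r.observe()['tool_pos'])
c=s['image'][120:260,240:400]; cv2.imwrite('pics/s1c.png',cv2.resize(c,None,fx=4,fy=4,interpolation=cv2.INTER_CUBIC))
```

```text
[ 456.14363897 -186.21667077   82.22989181]
```

View pics/s1c.png

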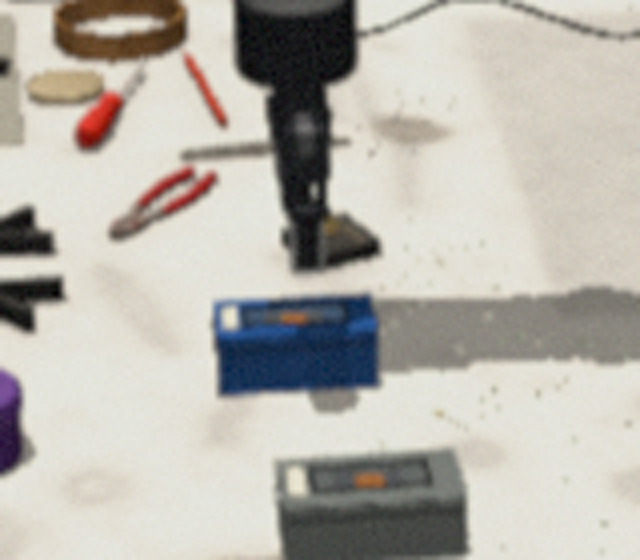

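The gripper is above the blue case, roughly over its middle at pixel (315,180) in the full frame. I'll trim the position, go down and close.

Request:
arm_command --moves '[[-1, [4, -7, 0], [0, 0, 0]], [-1, [0, 0, 30], [0, 0, 0]], [-1, [0, 0, 30], [0, 0, 0]], [-1, [0, 0, 15], [0, 0, 0]], [-1, [0, 0, 0], [0, 0, 0]], [1, [0, 0, 0], [0, 0, 0]], [1, [0, 0, 0], [0, 0, 0]], [1, [0, 0, 0], [0, 0, 0]]]'

```text
time_s: 3.02
tool_pos: [461.4, -179.5, 8.3]
tool_rot: [1.0, -0.005, 0.002, 0.001]
contact_force: [1.2, -0.5, 27.6]
opening: 51.7
```

Request:
arm_command --moves '[[1, [0, 0, 0], [0, 0, 0]], [1, [0, 0, 0], [0, 0, 0]], [1, [0, 0, 0], [0, 0, 0]], [1, [0, 0, 0], [0, 0, 0]]]'

```text
time_s: 3.35
tool_pos: [461.4, -179.5, 8.4]
tool_rot: [1.0, -0.005, 0.002, 0.001]
contact_force: [0.1, 0.6, 9.7]
opening: 51.5
```

Request:
arm_command --moves '[[1, [0, 0, -15], [0, 0, 0]], [1, [0, 0, -35], [0, 0, 0]], [1, [0, 0, -35], [0, 0, 0]], [1, [0, 0, -35], [0, 0, 0]], [1, [0, 0, 0], [0, 0, 0]], [1, [35, 0, 0], [0, 0, 0]], [1, [-35, 0, 0], [0, 0, 0]], [1, [-35, 0, 0], [0, 0, 0]]]'

```text
time_s: 4.02
tool_pos: [428.6, -178.6, 126.6]
tool_rot: [1.0, -0.004, 0.002, 0.0]
contact_force: [-1.2, 0.0, -2.0]
opening: 51.3
```

Request:
arm_command --moves '[[1, [35, 0, 0], [0, 0, 0]], [1, [35, 0, 0], [0, 0, 0]], [1, [-35, 0, 0], [0, 0, 0]], [1, [-35, 0, 0], [0, 0, 0]], [1, [35, 0, 0], [0, 0, 0]], [1, [35, 0, 0], [0, 0, 0]], [1, [-35, 0, 0], [0, 0, 0]], [1, [0, 0, 0], [0, 0, 0]]]'

```text
time_s: 4.68
tool_pos: [457.5, -179.1, 125.5]
tool_rot: [1.0, -0.005, -0.002, -0.0]
contact_force: [-4.3, -0.3, -3.5]
opening: 51.3
```

Run:
```python
from h import *
print(r.observe()['tool_pos'])
s=snap('side','s2')
c=s['image'][100:250,240:400]; cv2.imwrite('pics/s2c.png',cv2.resize(c,None,fx=4,fy=4,interpolation=cv2.INTER_CUBIC))
s=snap('top','t2');c=s['image'][150:310,350:510]; cv2.imwrite('pics/t2c.png',cv2.resize(c,None,fx=3,fy=3,interpolation=cv2.INTER_CUBIC))
```

```text
[ 457.52399973 -179.06230501  125.52023445]
```

View pics/s2c.png

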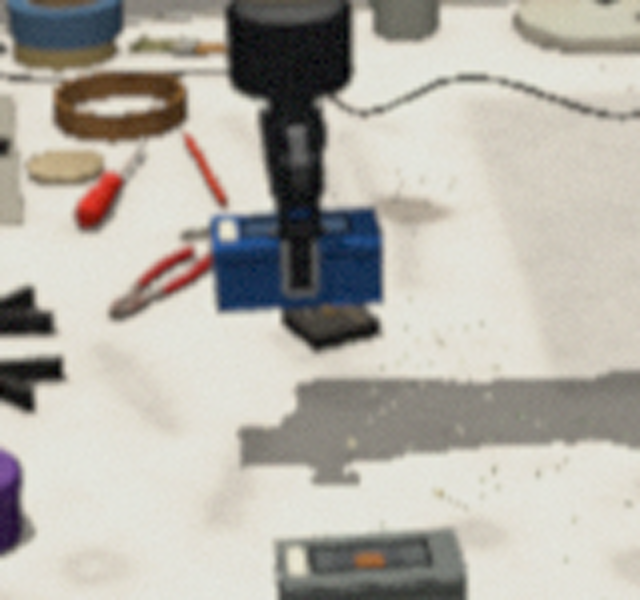

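View pics/t2c.png

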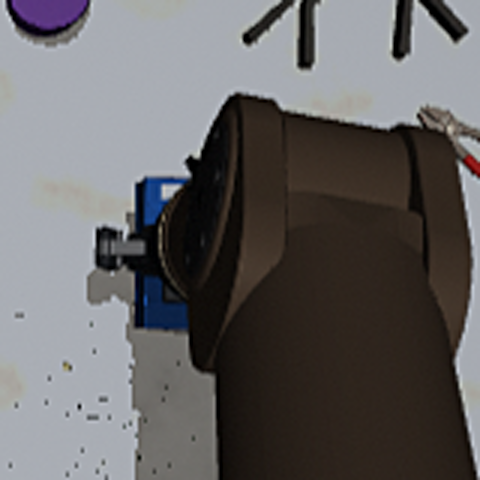

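In the side crop the finger hides the middle of the window, and no orange shows on either side. The slug therefore looks centred. I'll tip the case to be sure.

Request:
arm_command --moves '[[1, [0, 0, 0], [0, 7, 0]], [1, [0, 0, 0], [0, 7, 0]], [1, [0, 0, 0], [0, 6, 0]], [1, [0, 0, 0], [0, 0, 0]], [1, [0, 0, 0], [0, 0, 0]], [1, [0, 0, 0], [0, 0, 0]]]'

```text
time_s: 5.28
tool_pos: [460.7, -179.4, 127.2]
tool_rot: [0.985, -0.005, 0.174, 0.001]
contact_force: [0.5, -0.1, -3.2]
opening: 51.1
```

Run:
```python
from h import *
print(r.observe()['tool_pos'],R.from_quat(r.observe()['tool_rot']).as_matrix().round(3))
s=snap('side','s3')
c=s['image'][100:250,240:400]; cv2.imwrite('pics/s3c.png',cv2.resize(c,None,fx=4,fy=4,interpolation=cv2.INTER_CUBIC))
```

```text
[ 460.65228552 -179.36649144  127.24534611] [[ 0.939 -0.01   0.342]
 [-0.01  -1.    -0.004]
 [ 0.342  0.    -0.94 ]]
```

View pics/s3c.png

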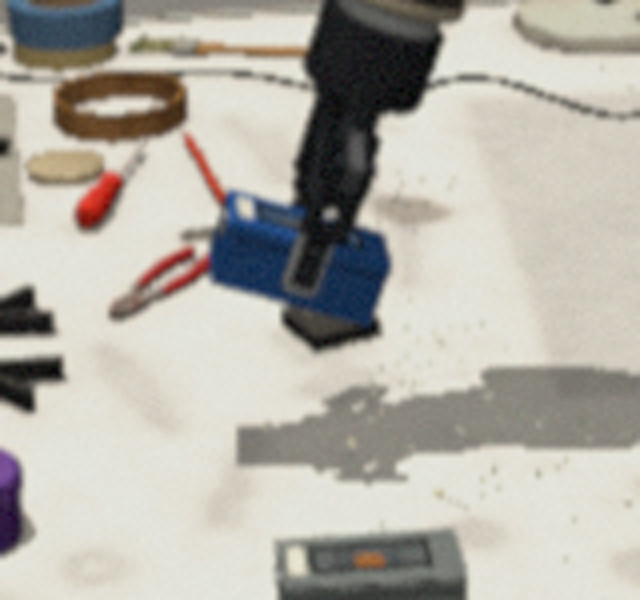

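+x end up: no orange shows, but the knuckle hides part of the lower half. I'll tip it the other way, where the +x half stays in clear view.

Request:
arm_command --moves '[[1, [0, 0, 0], [0, -7, 0]], [1, [0, 0, 0], [0, -7, 0]], [1, [0, 0, 0], [0, -7, 0]], [1, [0, 0, 0], [0, -7, 0]], [1, [0, 0, 0], [0, -7, 0]], [1, [0, 0, 0], [0, -5, 0]], [1, [0, 0, 0], [0, 0, 0]], [1, [0, 0, 0], [0, 0, 0]]]'

```text
time_s: 6.0
tool_pos: [462.0, -178.1, 125.3]
tool_rot: [0.985, -0.004, -0.173, -0.0]
contact_force: [-0.0, -0.8, -1.8]
opening: 51.1
```

Run:
```python
from h import *
print(r.observe()['tool_pos'],R.from_quat(r.observe()['tool_rot']).as_matrix().round(3))
s=snap('side','s4')
c=s['image'][100:250,240:400]; cv2.imwrite('pics/s4c.png',cv2.resize(c,None,fx=4,fy=4,interpolation=cv2.INTER_CUBIC))
```

```text
[ 462.02320857 -178.06052294  125.32558533] [[ 0.94  -0.007 -0.341]
 [-0.007 -1.     0.002]
 [-0.341  0.001 -0.94 ]]
```

View pics/s4c.png

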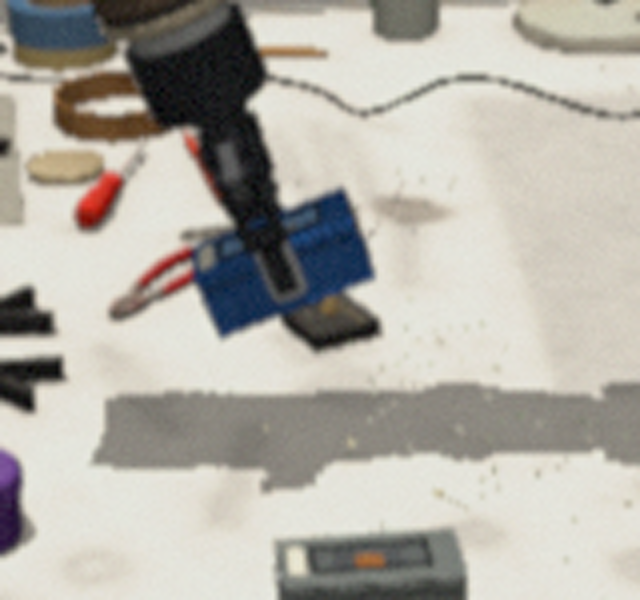

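No orange either way, so blue looks sound. I'll set it back down and confirm from the top view once the arm is clear.

Request:
arm_command --moves '[[1, [0, 0, 0], [0, 7, 0]], [1, [0, 0, 0], [0, 7, 0]], [1, [0, 0, 0], [0, 6, 0]], [1, [0, 0, 35], [0, 0, 0]], [1, [0, 0, 35], [0, 0, 0]], [1, [0, 0, 25], [0, 0, 0]], [1, [0, 0, 10], [0, 0, 0]], [1, [0, 0, 0], [0, 0, 0]]]'

```text
time_s: 6.72
tool_pos: [457.9, -178.9, 20.4]
tool_rot: [1.0, -0.005, -0.001, -0.0]
contact_force: [-0.2, -0.7, -1.9]
opening: 51.1
```

Request:
arm_command --moves '[[1, [2, 0, 6], [0, 0, 0]], [1, [0, 0, 4], [0, 0, 0]], [1, [0, 0, 1], [0, 0, 0]], [1, [0, 0, 0], [0, 0, 0]]]'

```text
time_s: 7.05
tool_pos: [462.3, -179.2, 10.9]
tool_rot: [1.0, -0.005, 0.001, 0.0]
contact_force: [-0.4, 0.5, -3.2]
opening: 51.4
```

Request:
arm_command --moves '[[1, [-1, 0, 2], [0, 0, 0]], [1, [0, 0, 0], [0, 0, 0]], [-1, [0, 0, 0], [0, 0, 0]], [-1, [0, 0, 0], [0, 0, 0]], [-1, [0, 0, 0], [0, 0, 0]], [-1, [0, 0, 0], [0, 0, 0]], [-1, [0, 0, -15], [0, 0, 0]], [-1, [0, 0, -35], [0, 0, 0]]]'

```text
time_s: 7.72
tool_pos: [458.2, -178.2, 55.8]
tool_rot: [1.0, -0.005, -0.003, -0.001]
contact_force: [0.4, 0.3, -0.2]
opening: 85.2
```

Request:
arm_command --moves '[[-1, [0, 0, -40], [0, 0, 0]], [-1, [0, -30, -20], [0, 0, 0]], [-1, [-3, -40, 0], [0, 0, 0]], [-1, [-3, -40, 0], [0, 0, 0]], [-1, [-3, -40, 0], [0, 0, 0]], [-1, [-3, -40, 0], [0, 0, 0]], [-1, [-3, -13, 0], [0, 0, 0]], [-1, [0, 0, 0], [0, 0, 0]]]'

```text
time_s: 8.38
tool_pos: [447.3, 28.5, 118.6]
tool_rot: [1.0, -0.002, 0.0, -0.001]
contact_force: [0.4, -0.3, -0.6]
opening: 85.4
```

Run:
```python
from m2 import *
print(r.observe()['tool_pos'])
s=snap('top','t5');c=s['image'][150:310,290:450]; cv2.imwrite('pics/t5c.png',cv2.resize(c,None,fx=3,fy=3,interpolation=cv2.INTER_CUBIC))
s2=snap('side','s5');c=s2['image'][150:300,250:410]; cv2.imwrite('pics/s5c.png',cv2.resize(c,None,fx=4,fy=4,interpolation=cv2.INTER_CUBIC))
try: print(rect(s,BX['blue']),orange(s,BX['blue']))
except Exception as e: print(e)
```

```text
[447.26337004  28.51604838 118.57945201]
((458.18072509765625, -176.9681396484375), [52.733463287353516, 105.50760650634766], -0.445424591093516) (array([400.78787879, 235.01515152]), array([14, 26, 10,  8, 66], dtype=int32), array([ 460.25174885, -177.66068638,   44.        ]))
```

View pics/t5c.png

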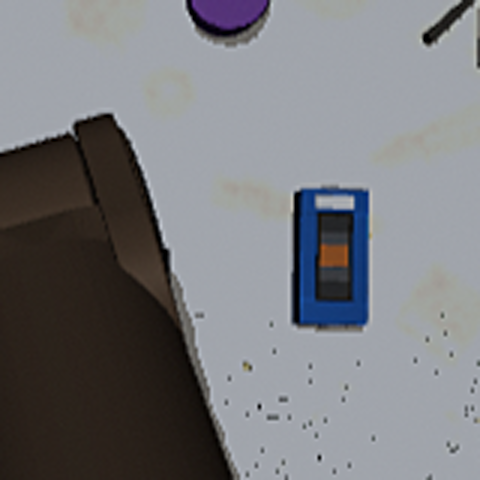

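View pics/s5c.png

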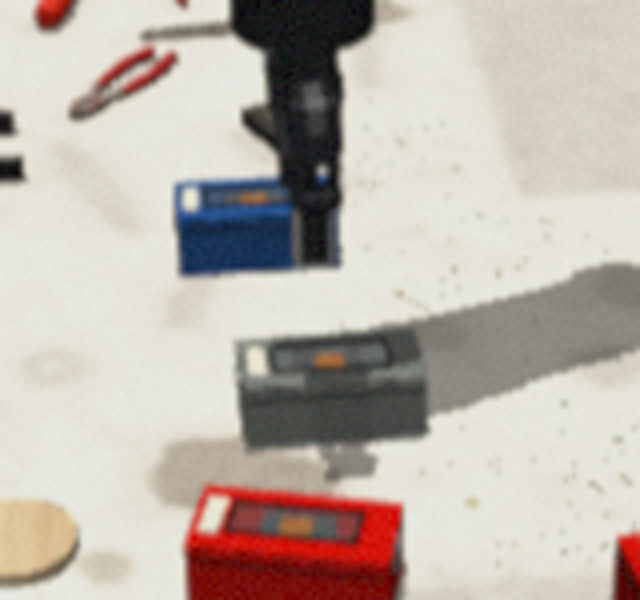

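Blue is back within 2 mm of its start, and its slug is dead centre, so it is sound. Grey is next, at (433,23).

Request:
arm_command --moves '[[-1, [-14, 5, 0], [0, 0, 0]], [-1, [0, 0, 25], [0, 0, 0]], [-1, [0, 0, 15], [0, 0, 0]], [-1, [0, 0, 0], [0, 0, 0]], [-1, [0, 0, 0], [0, 0, 0]]]'

```text
time_s: 8.9
tool_pos: [433.3, 17.8, 78.0]
tool_rot: [1.0, -0.006, -0.001, 0.0]
contact_force: [0.2, 0.7, -0.0]
opening: 85.8
```

Request:
arm_command --moves '[[-1, [0, -5.5, 20], [0, 0, -0.6]], [-1, [0, 0, 30], [0, 0, 0]], [-1, [0, 0, 20], [0, 0, 0]], [-1, [0, 0, 0], [0, 0, 0]], [1, [0, 0, 0], [0, 0, 0]], [1, [0, 0, 0], [0, 0, 0]], [1, [0, 0, 0], [0, 0, 0]], [1, [0, 0, 0], [0, 0, 0]]]'

```text
time_s: 9.57
tool_pos: [435.0, 24.4, 10.0]
tool_rot: [1.0, -0.0, 0.001, 0.0]
contact_force: [-1.3, -1.1, 7.8]
opening: 51.6
```

Request:
arm_command --moves '[[1, [0, 0, 0], [0, 0, 0]], [1, [0, 0, 0], [0, 0, 0]], [1, [0, 0, 0], [0, 0, 0]]]'

```text
time_s: 9.82
tool_pos: [435.0, 24.4, 10.0]
tool_rot: [1.0, -0.0, 0.001, 0.0]
contact_force: [-1.5, -2.7, 7.0]
opening: 51.4
```

Request:
arm_command --moves '[[1, [0, 0, -15], [0, 0, 0]], [1, [0, 0, -35], [0, 0, 0]], [1, [0, 0, -35], [0, 0, 0]], [1, [0, 0, -35], [0, 0, 0]], [1, [0, 0, 0], [0, 0, 0]], [1, [35, 0, 0], [0, 0, 0]], [1, [-35, 0, 0], [0, 0, 0]], [1, [-35, 0, 0], [0, 0, 0]]]'

```text
time_s: 10.48
tool_pos: [402.5, 25.5, 128.7]
tool_rot: [1.0, -0.0, 0.002, -0.001]
contact_force: [-2.7, 0.3, -3.0]
opening: 50.9
```

Request:
arm_command --moves '[[1, [35, 0, 0], [0, 0, 0]], [1, [35, 0, 0], [0, 0, 0]], [1, [-35, 0, 0], [0, 0, 0]], [1, [-35, 0, 0], [0, 0, 0]], [1, [35, 0, 0], [0, 0, 0]], [1, [35, 0, 0], [0, 0, 0]], [1, [-35, 0, 0], [0, 0, 0]], [1, [0, 0, 0], [0, 0, 0]]]'

```text
time_s: 11.15
tool_pos: [431.7, 24.9, 127.6]
tool_rot: [1.0, 0.0, -0.002, -0.0]
contact_force: [-1.1, -0.1, -6.3]
opening: 51.0
```

Request:
arm_command --moves '[[1, [0, 0, 0], [0, -7, 0]], [1, [0, 0, 0], [0, -7, 0]], [1, [0, 0, 0], [0, -6, 0]], [1, [0, 0, 0], [0, 0, 0]], [1, [0, 0, 0], [0, 0, 0]], [1, [0, 0, 0], [0, 0, 0]]]'

```text
time_s: 11.65
tool_pos: [433.5, 24.7, 128.4]
tool_rot: [0.985, 0.0, -0.173, 0.0]
contact_force: [0.0, 0.1, -1.5]
opening: 51.3
```

Run:
```python
from h import *
print(r.observe()['tool_pos'])
s=snap('side','s6')
c=s['image'][130:280,250:410]; cv2.imwrite('pics/s6c.png',cv2.resize(c,None,fx=4,fy=4,interpolation=cv2.INTER_CUBIC))
```

```text
[433.48656924  24.73670856 128.37527324]
```

View pics/s6c.png

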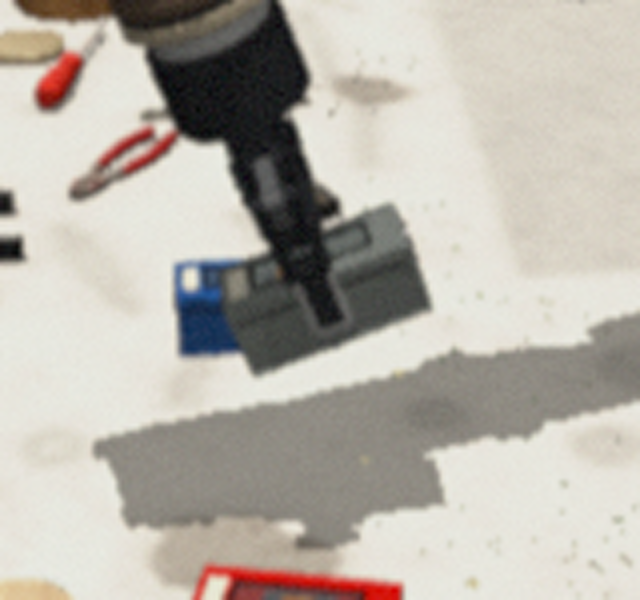

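A sliver of orange seems to show just left of the finger, near crop (283,272). I'll measure it.

Run:
```python
from h import *
s=cv2.imread('pics/s6.png')
cv2.imwrite('pics/s6d.png',cv2.resize(s[180:225,300:360],None,fx=12,fy=12,interpolation=cv2.INTER_NEAREST))
```

```text
(no output)
```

View pics/s6d.png

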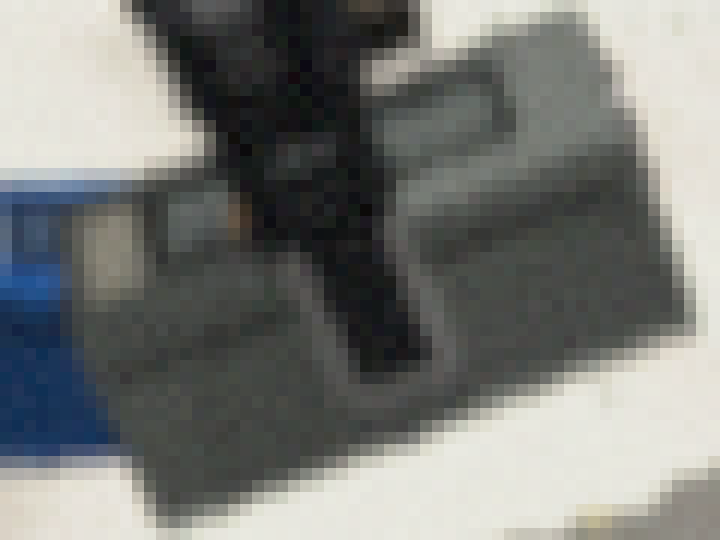

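There is orange in the +x half of the grey window (full frame ≈ (320,198)), and blue showed none in the same pose. As a cross-check I'll tip the −x end down. The patch should move to the other side.

Request:
arm_command --moves '[[1, [0, 0, 0], [0, 7, 0]], [1, [0, 0, 0], [0, 7, 0]], [1, [0, 0, 0], [0, 7, 0]], [1, [0, 0, 0], [0, 7, 0]], [1, [0, 0, 0], [0, 7, 0]], [1, [0, 0, 0], [0, 7, 0]], [1, [0, 0, 0], [0, 0, 0]], [1, [0, 0, 0], [0, 0, 0]]]'

```text
time_s: 12.37
tool_pos: [433.5, 21.4, 128.6]
tool_rot: [0.985, 0.0, 0.172, 0.005]
contact_force: [0.4, 0.1, -2.0]
opening: 51.0
```

Run:
```python
from h import *
o=r.observe();print(o['tool_pos'],o['tool_rot'])
s=snap('side','s7')['image']
cv2.imwrite('pics/s7d.png',cv2.resize(s[170:235,290:370],None,fx=9,fy=9,interpolation=cv2.INTER_NEAREST))
```

```text
[433.46558098  21.44648345 128.55942745] [9.85162572e-01 1.60621660e-04 1.71536902e-01 5.45645288e-03]
```

View pics/s7d.png

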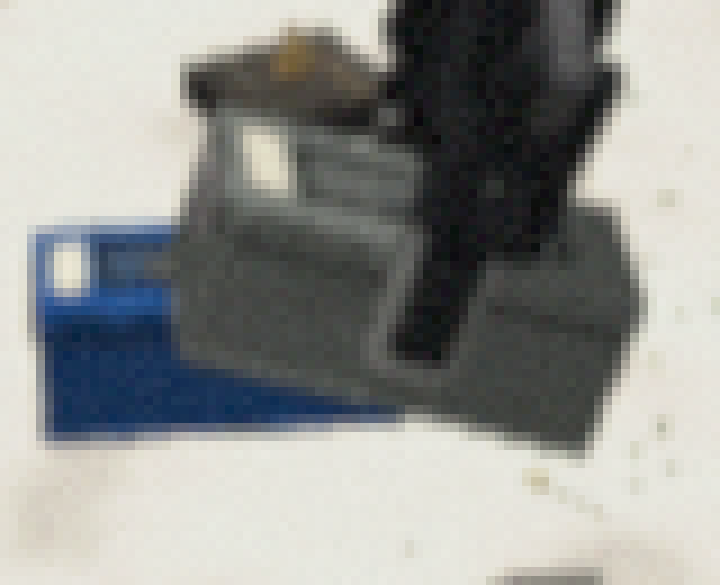

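In the +x‑down picture the orange sat about 17 mm to the +x side of the window's middle. A centred slug reaches only 8 mm, so grey is the faulty case. Tipped the other way, the patch left that half. Before carrying it to the disc, I'll check how much room there is beyond the bench.

Run:
```python
from m2 import *
t=snap('top')
for (u,v) in [(315,40),(420,85),(300,60),(350,100),(200,80),(180,110),(150,135),(240,100),(240,60),(270,30)]: print(u,v,np.round(dep(t,u,v)))
s=snap('side')
for (u,v) in [(175,60),(200,100),(195,60),(200,200),(150,200),(90,240)]: print('s',u,v,np.round(dep(s,u,v)))
```

```text
315 40 [727.  14. 462.]
420 85 [ 720. -173.  296.]
300 60 [758.  43. 314.]
350 100 [758. -58.  95.]
200 80 [758. 245. 214.]
180 110 [700. 285. 206.]
150 135 [691. 403.  41.]
240 100 [758. 186.  93.]
240 60 [758. 149. 313.]
270 30 [758.  84. 428.]
s 175 60 [719.  32. 454.]
s 200 100 [ 721. -227.  300.]
s 195 60 [ 721. -237.  391.]
s 200 200 [ 760. -243.   26.]
s 150 200 [740. 314. 316.]
s 90 240 [753. 532. 381.]
```

The wall is at x≈758, so I'll finish with the −x end low and the gripper leaning back towards the base. First I'll tip through +x‑down once more so the − then + order is certain, then go to −x‑down.

Request:
arm_command --moves '[[1, [0, 0, 0], [0, -7, 0]], [1, [0, 0, 0], [0, -7, 0]], [1, [0, 0, 0], [0, -7, 0]], [1, [0, 0, 0], [0, -7, 0]], [1, [0, 0, 0], [0, -7, 0]], [1, [0, 0, 0], [0, -7, 0]], [1, [0, 0, 0], [0, -3, 0]], [1, [0, 0, 0], [0, 0, 0]]]'

```text
time_s: 13.18
tool_pos: [438.6, 20.6, 126.2]
tool_rot: [0.977, -0.005, -0.213, 0.004]
contact_force: [1.2, -0.3, -3.6]
opening: 51.3
```

Request:
arm_command --moves '[[1, [0, 0, 0], [0, 0, 0]], [1, [0, 0, 0], [0, 0, 0]], [1, [0, 0, 0], [0, 0, 0]]]'

```text
time_s: 13.43
tool_pos: [435.5, 20.3, 128.3]
tool_rot: [0.978, -0.004, -0.21, 0.005]
contact_force: [-0.6, 0.1, -2.0]
opening: 50.9
```

Run:
```python
from h import *
o=r.observe();print(o['tool_pos'],o['tool_rot'])
s=snap('side','s8')['image']
cv2.imwrite('pics/s8d.png',cv2.resize(s[170:235,290:370],None,fx=9,fy=9,interpolation=cv2.INTER_NEAREST))
```

```text
[435.48541716  20.31931854 128.27193406] [ 0.97767849 -0.00409664 -0.20999788  0.00537371]
```

View pics/s8d.png

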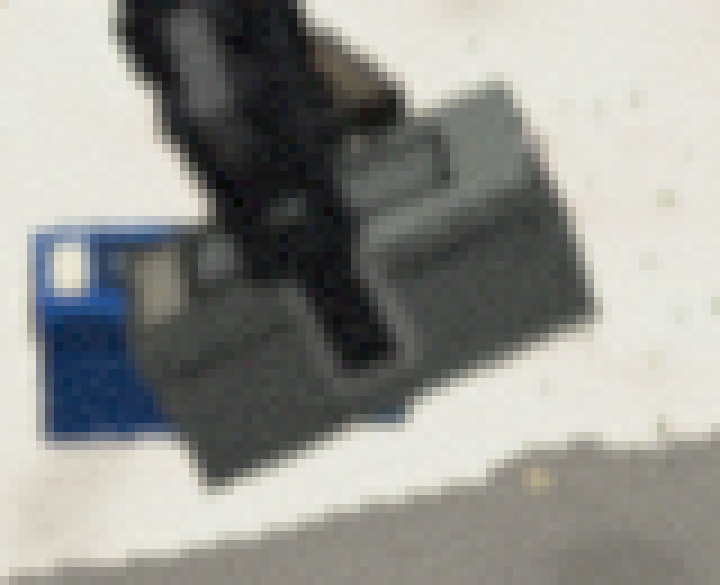

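At 25° the knuckle hides the window out to about 22 mm, past where the patch would be, so this picture decides nothing. I'll level the case (a loose slug should stay at +12) and look again.

Request:
arm_command --moves '[[1, [0, 0, 0], [0, 6, 0]], [1, [0, 0, 0], [0, 6, 0]], [1, [0, 0, 0], [0, 6, 0]], [1, [0, 0, 0], [0, 5, 0]], [1, [0, 0, 0], [0, 0, 0]], [1, [0, 0, 0], [0, 0, 0]]]'

```text
time_s: 13.98
tool_pos: [434.5, 20.1, 128.9]
tool_rot: [1.0, -0.003, -0.012, 0.007]
contact_force: [0.6, 0.5, -2.9]
opening: 51.1
```

Run:
```python
from h import *
o=r.observe();print(o['tool_pos'],o['tool_rot'])
s=snap('side','s9')['image']
cv2.imwrite('pics/s9d.png',cv2.resize(s[170:235,290:370],None,fx=9,fy=9,interpolation=cv2.INTER_NEAREST))
```

```text
[434.52130042  20.05181297 128.8640846 ] [ 0.99990559 -0.00264343 -0.0116224   0.00683736]
```

View pics/s9d.png

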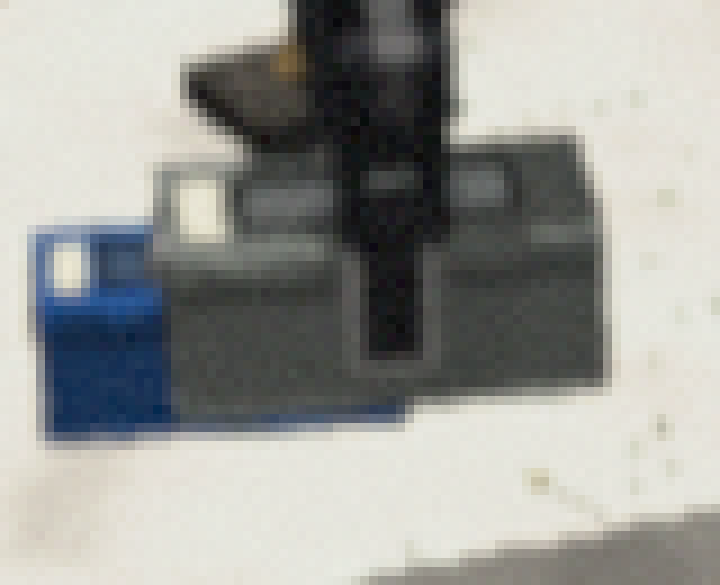

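Level: the finger hides about +8…−16 mm of the window and no orange shows. The slug is therefore not at +12 now, which disagrees with the first picture unless the levelling jerk slid it. I'll check blue's equivalent picture enlarged, then look at grey at a mild steady tip.

Request:
arm_command --moves '[[1, [0, 0, 0], [0, -4, 0]], [1, [0, 0, 0], [0, -4, 0]], [1, [0, 0, 0], [0, -3, 0]], [1, [0, 0, 0], [0, 0, 0]], [1, [0, 0, 0], [0, 0, 0]], [1, [0, 0, 0], [0, 0, 0]], [1, [0, 0, 0], [0, 0, 0]]]'

```text
time_s: 14.62
tool_pos: [435.4, 20.1, 127.7]
tool_rot: [0.994, -0.004, -0.107, 0.006]
contact_force: [-0.7, 0.9, -3.1]
opening: 51.7
```

Run:
```python
from h import *
o=r.observe();print(o['tool_pos'],o['tool_rot'])
s=snap('side','s10')['image']
a=cv2.resize(s[170:235,290:370],None,fx=9,fy=9,interpolation=cv2.INTER_NEAREST)
cv2.imwrite('pics/s10d.png',a)
b=cv2.imread('pics/s4.png')[135:190,280:345]; cv2.imwrite('pics/s4d.png',cv2.resize(b,None,fx=9,fy=9,interpolation=cv2.INTER_NEAREST))
```

```text
[435.42407778  20.14943504 127.736826  ] [ 0.99420481 -0.00353978 -0.10725623  0.00635338]
```

View pics/s10d.png

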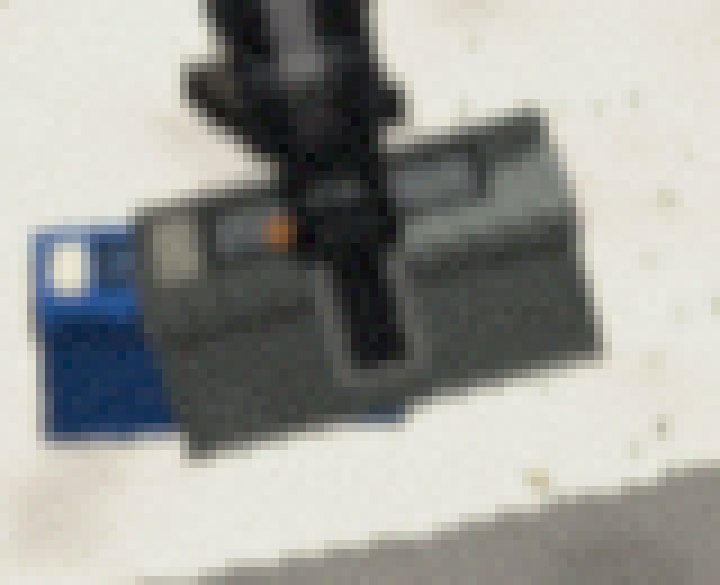

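View pics/s4d.png

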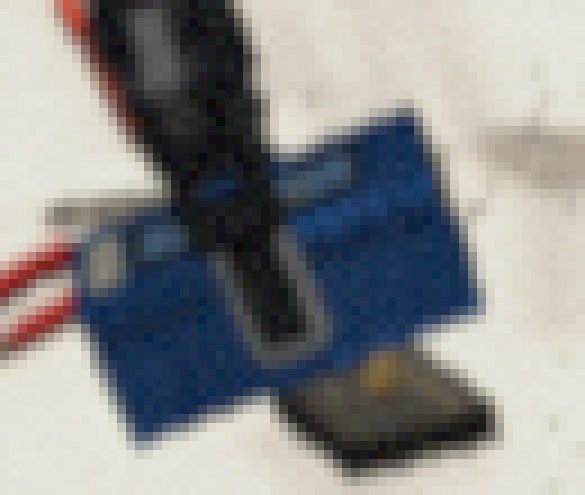

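Tipped 12° with the +x end down, the orange patch is plainly back on the +x side (crop (280,232)), though it was hidden when level. It moves, so grey is the rattler. I'll carry it to the disc and tip the −x end down about 30°.

Request:
arm_command --moves '[[1, [0, 0, 0], [0, 6, 0]], [1, [0, 0, 0], [0, 6, 0]], [1, [0, 0, -30], [0, 0, 0]], [1, [0, 0, -32], [0, 0, 0]], [1, [30, -17, 0], [0, 0, 0]], [1, [30, -17, 0], [0, 0, 0]], [1, [30, -17, 0], [0, 0, 0]], [1, [30, -17, 0], [0, 0, 0]]]'

```text
time_s: 15.33
tool_pos: [557.4, 88.8, 188.9]
tool_rot: [1.0, -0.003, -0.002, 0.007]
contact_force: [0.3, -0.2, -2.2]
opening: 51.3
```

Request:
arm_command --moves '[[1, [30, -17, 0], [0, 0, 0]], [1, [30, -17, 0], [0, 0, 0]], [1, [0, 0, 0], [0, 6, 0]], [1, [0, 0, 0], [0, 6, 0]], [1, [0, 0, 0], [0, 6, 0]], [1, [0, 0, 0], [0, 6, 0]], [1, [0, 0, 0], [0, 6, 0]], [1, [0, 0, 0], [0, 0, 0]]]'

```text
time_s: 16.0
tool_pos: [611.9, 121.4, 184.9]
tool_rot: [0.969, -0.0, 0.249, 0.009]
contact_force: [-2.2, -0.4, -3.9]
opening: 51.4
```

Request:
arm_command --moves '[[1, [0, 0, 0], [0, 0, 0]], [1, [0, 0, 0], [0, 0, 0]], [1, [0, 0, 0], [0, 0, 0]]]'

```text
time_s: 16.25
tool_pos: [619.0, 120.8, 188.4]
tool_rot: [0.968, -0.002, 0.249, 0.009]
contact_force: [-0.3, -1.7, -3.0]
opening: 51.1
```

Run:
```python
from m2 import *
o=r.observe();print(o['tool_pos'],o['tool_rot'],abs(o['qvel']).max())
s=snap('side','s11')['image']; t=snap('top','t11')
cv2.imwrite('pics/s11d.png',cv2.resize(s[150:350,190:390],None,fx=3,fy=3,interpolation=cv2.INTER_CUBIC))
cv2.imwrite('pics/s11e.png',cv2.resize(s[180:260,210:310],None,fx=7,fy=7,interpolation=cv2.INTER_NEAREST))
for k in('blue','redA'): 
  try: print(k,rect(t,BX[k]),orange(t,BX[k])[2])
  except Exception as e: print(k,e)
```

```text
[619.00569748 120.77013474 188.38562317] [ 0.96833569 -0.00243546  0.24948649  0.00874937] 0.019876952318606568
blue ((458.1927795410156, -176.97735595703125), [52.715206146240234, 105.53181457519531], -0.445421728431925) [ 460.21761613 -177.49673066   44.        ]
redA max() iterable argument is empty
```

View pics/s11d.png

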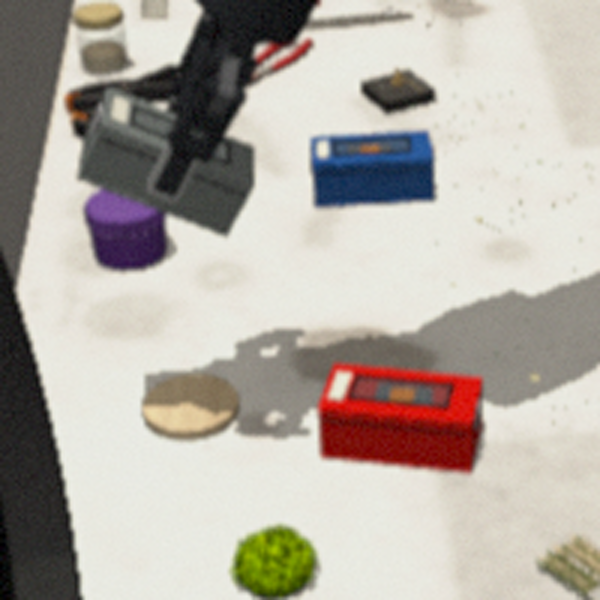

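View pics/t11.png

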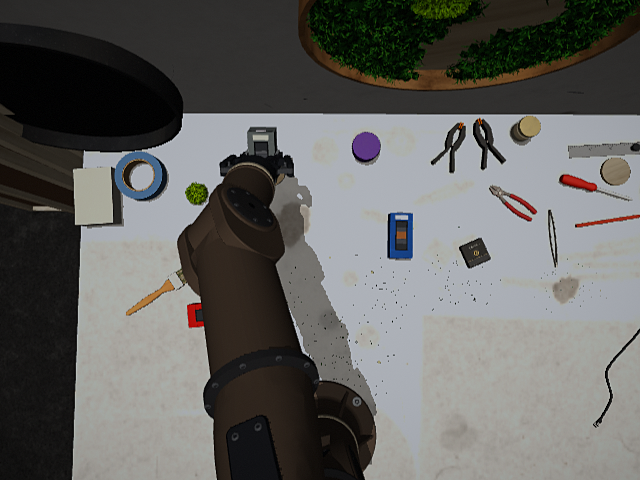

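View pics/s11e.png

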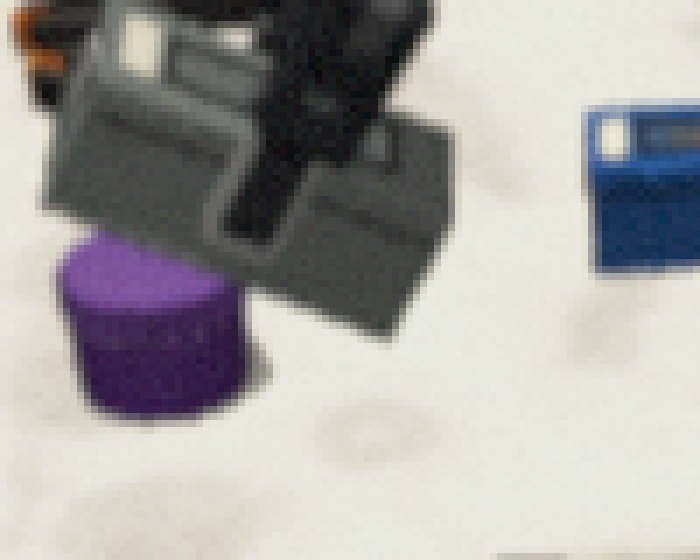

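The case hangs over the disc, tipped about 29° with the −x end low. Its computed centre is near (613,121,199), against the disc at (612,124). The upper window is clear of orange up to the finger, at about +4 mm, so the slug is on the low side. Blue, red, the tub, the moss and the clock movement stand where they were. Handing in.

Run:
```python
from h import *
print(ticket.finish_job())
```

```text
the job is handed in; nothing more can be done
None
```

The grey case is the one that rattles, and I handed in with it held over the birch disc at about 16 s on the robot's clock.

- **Blue:** I picked it up, shook it and tipped it both ways. Its slug stayed centred, and I set it back within about 2 mm of where it stood.
- **Grey:** I shook it the same way. With the +x end down, the orange patch showed near the +x end of the window. It was gone from that half when the case was level or tipped the other way, so the slug is loose.
- **Red and the other things:** I never touched red, and the tub, moss and clock movement were not moved. Red was partly hidden in the last top view, so I checked it only by eye in the side view.

**Final hold:** the tool readings put the grey case's centre about 4 mm sideways of the disc's centre and 20 cm up. It was tipped about 29° with the −x end low, gripped at 60 N and nearly still.

**Weak points in the checks:**
- **Level picture of grey:** it showed no orange and at first seemed to contradict the finding. A second look at a steady 12° tip settled it.
- **Slug at the low end:** in the final pose the finger hides that part of the window. I know the slug's position only from the empty upper half and the tilt, not by seeing it there.
- **Knocks during the shake:** I took no picture while shaking. Tipping grey each way afterwards (−x end down, then +x end down) was meant to make sure of the − then + order.

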